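Thread the gearbox parts onto the two parts stands in order

TASK

Thread the parts of the stripped gearbox onto the two bench stands in their order of assembly: on the stand with the round foot the flange first (hub up, as it lies), then the plain spacer sleeve, then the gear; on the stand with the square foot the bearing, then the hex nut. Lower every part over its post until it sits flat on what is below it, without dropping it from the top of the post, and leave the oil bottle and the tin of bolts standing where they are.

Things in the scene. Friction and masses are not known exactly. Their poses are not given: they have to be found in the camera images.
- flange: Steel hub flange: disc 76 mm across and 10 mm thick with six small dark bolt holes, and on top of it a round hub 44 mm across and 20 mm high (total height 30 mm). Bore 22 mm right through. Grip it across the hub. Lies flat on the bench with its bore upright. Origin: centre of its underside; z up along its axis.
- sleeve: Plain aluminium spacer sleeve: a smooth short tube 36 mm outside, bore 22 mm, 20 mm high; the smallest of the round parts. Lies flat on the bench with its bore upright. Origin: centre of its underside; z up along its axis.
- gear: Dark steel spur gear with 20 teeth, 58 mm over the teeth (the fingers close on the tooth tips at any angle), 14 mm thick, bore 22 mm. Lies flat on the bench with its bore upright. Origin: centre of its underside; z up along its axis.
- bearing: Steel ball bearing: a smooth ring 50 mm outside with a black seal ring on its face, bore 22 mm, 16 mm high. Lies flat on the bench with its bore upright. Origin: centre of its underside; z up along its axis.
- nut: Large steel hex nut, 42 mm across the flats (48 mm across the corners), 20 mm high, bore 22 mm. Lies flat on the bench with its bore upright. Origin: centre of its underside; z up along its axis. Its flats face along x and every 60 degrees from it.
- round_stand: Fixed stand with a round dark steel foot 80 mm across and 12 mm thick, and in its middle an upright steel post 14 mm in diameter whose tip is 76 mm above the bench (its last 10 mm tapers to 6 mm). Origin: centre of the foot's underside, on the bench; z up along the post. The flange's underside belongs at 12 mm, the sleeve's at 42 mm and the gear's at 62 mm above the bench.
- square_stand: Fixed stand with a square dark steel foot 80 x 80 mm, 12 mm thick, and in its middle an upright steel post 14 mm in diameter whose tip is 46 mm above the bench (its last 10 mm tapers to 6 mm). Origin: centre of the foot's underside, on the bench; z up along the post. The bearing's underside belongs at 12 mm and the nut's at 28 mm above the bench.
- oil_bottle: White plastic oil bottle, 44 mm across, 120 mm tall, standing upright and loose. To be left alone. Origin: centre of its underside.
- bolt_tin: Open round metal tin of small bolts, 68 mm across, 45 mm tall, loose. To be left alone. Origin: centre of its underside.
Things that resemble listed ones, but are neither listed nor needed, are in the scene too. What is shaped like the sleeve but pink is not meant.

How it is judged:
At the end, for the whole second after the job is handed in: Round stand: flange, sleeve, gear; square stand: bearing, nut, in that order from below. Each within 8 mm of its post's axis, 4 mm of its seated height and 7 degrees of level, released and at rest. Oil bottle and bolt tin upright, within 30 mm of where they stood (horizontal distance between each of flange, sleeve, gear and round_stand below 0.008 m and z of flange in the frame of round_stand between 0.008 and 0.016 m and angle between each of flange, sleeve, gear, bearing, nut's own z axis and vertical below 0.12 rad and linear speed of each of flange, sleeve, gear, bearing, nut below 0.02 m/s and z of sleeve in the frame of round_stand between 0.038 and 0.046 m and z of gear in the frame of round_stand between 0.058 and 0.066 m and horizontal distance between each of bearing, nut and square_stand below 0.008 m and z of bearing in the frame of square_stand between 0.008 and 0.016 m and z of nut in the frame of square_stand between 0.024 and 0.032 m and distance of each of oil_bottle, bolt_tin from where it was at the start of the episode below 0.03 m and angle between each of oil_bottle, bolt_tin's own z axis and vertical below 0.1 rad); the robot touches nothing.
It fails at once if a part is dropped down a post (faster than 0.8 m/s, a fall of over 3 cm) ((horizontal distance between flange and round_stand below 0.02 m and z of flange in the frame of round_stand below 0.075 m and linear speed of flange above 0.8 m/s) or (horizontal distance between flange and square_stand below 0.02 m and z of flange in the frame of square_stand below 0.075 m and linear speed of flange above 0.8 m/s) or (horizontal distance between sleeve and round_stand below 0.02 m and z of sleeve in the frame of round_stand below 0.075 m and linear speed of sleeve above 0.8 m/s) or (horizontal distance between sleeve and square_stand below 0.02 m and z of sleeve in the frame of square_stand below 0.075 m and linear speed of sleeve above 0.8 m/s) or (horizontal distance between gear and round_stand below 0.02 m and z of gear in the frame of round_stand below 0.075 m and linear speed of gear above 0.8 m/s) or (horizontal distance between gear and square_stand below 0.02 m and z of gear in the frame of square_stand below 0.075 m and linear speed of gear above 0.8 m/s) or (horizontal distance between bearing and round_stand below 0.02 m and z of bearing in the frame of round_stand below 0.075 m and linear speed of bearing above 0.8 m/s) or (horizontal distance between bearing and square_stand below 0.02 m and z of bearing in the frame of square_stand below 0.075 m and linear speed of bearing above 0.8 m/s) or (horizontal distance between nut and round_stand below 0.02 m and z of nut in the frame of round_stand below 0.075 m and linear speed of nut above 0.8 m/s) or (horizontal distance between nut and square_stand below 0.02 m and z of nut in the frame of square_stand below 0.075 m and linear speed of nut above 0.8 m/s)).
It fails at once if the oil bottle is shifted by more than 3 cm or tipped (distance of oil_bottle from where it was at the start of the episode above 0.03 m or angle between oil_bottle's own z axis and vertical above 0.4 rad).
It fails at once if the bolt tin is shifted by more than 3 cm or tipped (distance of bolt_tin from where it was at the start of the episode above 0.03 m or angle between bolt_tin's own z axis and vertical above 0.4 rad).
It also fails if it takes over 125 s, if anything falls off the work surface, if the arm or the gripper's body presses on something with over 40 N, if the wrist force passes 120 N, or if a joint passes its speed limit or range.

ROBOT

A 7-joint arm with a two-finger parallel gripper is mounted at the origin on the work surface. World frame = base frame: x ahead of the robot, y to its left, z up, the work surface at z = 0. Lengths are in m, angles in rad, forces in N, time in s.
With the tool pointing down it reaches from about 0.35 to 0.9 m from the base axis. Payload 19.9 kg.
Tool frame: the origin (TCP) lies midway between the tips of the shut fingers; the grasp point (between the pads) lies 19 mm behind it; z points along the fingers, y is the line along which they close (so a half turn about z gives the same grasp; the last joint's range is limited). The gripper opens to 94 mm and grips with 3 to 60 N. Pads are 16 mm wide; open, the fingers measure 119 mm over their backs; the gripper's body (75 mm by 177 mm) begins 78 mm behind the grasp point.
Start: joints at [-1.165, 0.417, -0.01, 1.614, 0.005, 1.111, -0.053], TCP at [0.271, 0.563, 0.167] pointing down, gripper open.
Joint ranges: [-2.81, 2.81], [-0.39, 2.02], [-1.27, 1.25], [0.06, 2.57], [-1.19, 4.33], [0.19, 2], [-2.82, 2.82]. Speed limits (rad/s): [1.89, 1.89, 2.39, 2.39, 3.01, 3.01, 3.01].

INTERFACE

Orientations are given as a unit quaternion [x, y, z, w].
In Python, from plant import readout, get_image, camera_info, hand_in gives the robot as it stands. The module is installed in compiled form; this text tells all that it offers.
- The arm moves only by the shell command python3 -m crank 'ROWS' [OPENING] [FORCE]. ROWS is JSON, a list of rows, each a list of 4 numbers: the shift along the world's x, y, z scaled (see below), then the turn about the world's z scaled (see below). A call has 1 to 8 rows; each row shifts and turns the commanded pose from where the row before left it; what a row does not reach is not made up. The controller multiplies each number of a shift by 0.25 m and each number of a turn by 0.5 rad. A row lasts 1/10 s, in which the tool goes at most 50 mm and 8.59 degrees, less where a joint would pass 70% of its speed; a pose out of reach is approached as far as the arm can. A call with a number of a shift or a turn outside -1 to 1 is refused whole. A call with a gripper value outside its range is refused whole. OPENING is the opening, from 0 (shut) to 1 (fully open), set as the call begins (- or left out, the last holds). The fingers move at their own pace and stop on an object; FORCE is the grip in N (left out, the last holds). Time passes only in rows, so rows that do not move let the fingers close. It gives the time, the measured TCP pose, the force, the opening and the grip force at its end, in the units of the state.
- readout.read_state(): the state, without advancing time (a new reading comes with each control period).
- get_image(name): name is "scene" or "top" or "wrist"; returns the picture (384x512x3 uint8, blue, green, red); there is no depth.
- camera_info(name): a dict with "camera_matrix" (3x3 intrinsics, pixels), "extrinsics" (4x4, takes a point from camera to world coordinates). Camera axes: x right, y up, looking along -z (the intrinsics and any distortion apply to the point x, -y, -z); pixel columns grow to the right and rows downward; lengths in m; the calibration is good to about 2 mm. A picture is of the moment at which its call begins: read the wrist's pose just before it. camera_info takes no time and is no camera call; for the wrist camera it gives the pose at the moment of the call.
- hand_in(): hands the job in; it is judged then, once.
The state is a dict: "t": time; "q": joint angles; "joint_velocities": joint speeds; "tau": joint torques, N m; "tcp_pos": TCP position; "tcp_rot": TCP orientation; "contact_force": force on the tool from outside, world axes, zero at the start; "torque": the same for the moment, N m; "finger_gap": finger opening in m; "finger_force": force on a finger pad.
Only numpy, scipy, OpenCV 4.12 (cv2) and the standard library are available. Lean on these libraries where they do the work, as an engineer would, in place of code of your own. Each camera call takes 0.05 s, during which the arm holds its last target. There are 200 camera calls.

## Working session

There is one attempt and no reset: what is moved stays moved. The work goes in short steps, Python scripts to look and compute and a shell command to move; the robot and the scene stay as the last step left them, time stands still between calls to the robot, and variables do not carry over. Pictures are saved under pics/ and viewed, at most 14 in all, crops included, and the job is handed in when it is done.

```bash
mkdir -p pics; python3 - <<'E'
from plant import readout,get_image,camera_info
import cv2,numpy as np
for n in("top","scene"):
    cv2.imwrite(f"pics/{n}0.png",get_image(n)); c=camera_info(n); print(n,np.round(c["camera_matrix"],1).tolist(),np.round(c["extrinsics"],3).tolist(),[k for k in c])
s=readout.read_state();print(s["t"],s["tcp_pos"],s["tcp_rot"],s["finger_gap"])
E
```

```text
top [[369.9, 0.0, 256.9], [0.0, 369.9, 196.4], [0.0, 0.0, 1.0]] [[-0.01, 0.998, -0.07, 0.488], [-1.0, -0.01, -0.005, -0.009], [-0.006, 0.07, 0.998, 1.189], [0.0, 0.0, 0.0, 1.0]] ['camera_matrix', 'extrinsics']
scene [[438.2, 0.0, 246.7], [0.0, 438.2, 193.0], [0.0, 0.0, 1.0]] [[-0.793, -0.43, 0.432, 1.025], [0.609, -0.567, 0.555, 0.557], [0.007, 0.703, 0.711, 0.784], [0.0, 0.0, 0.0, 1.0]] ['camera_matrix', 'extrinsics']
0.1 [0.270454   0.56302349 0.16688796] [ 2.22034609e-01  9.75038621e-01 -5.57632498e-04 -9.26651628e-05] 0.09366543043281729
```

View pics/top0.png

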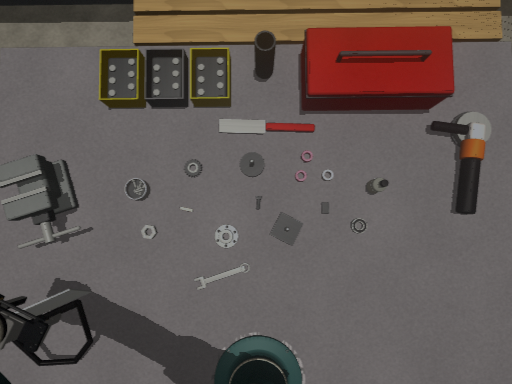

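View pics/scene0.png

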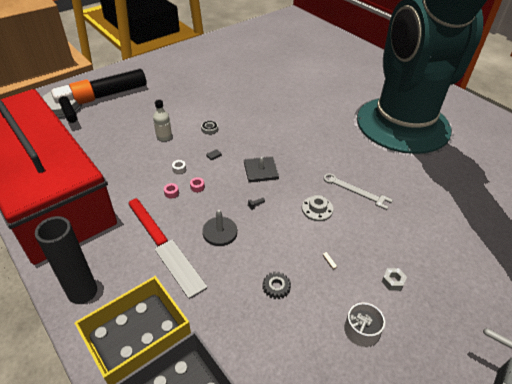

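```bash
cat > h.py <<'E'
from plant import readout,get_image,camera_info
import cv2,numpy as np
def ray(c,uv):
    K,E=np.array(c["camera_matrix"]),np.array(c["extrinsics"])
    d=np.linalg.inv(K)@[uv[0],uv[1],1]
    return E[:3,3],E[:3,:3]@(d*[1,-1,-1])
def plane(c,uv,z):
    o,d=ray(c,uv); return o+d*(z-o[2])/d[2]
def tri(obs): # [(c,uv),...] -> point, rms miss
    A=[];b=[]
    for c,uv in obs:
        o,d=ray(c,uv); d=d/np.linalg.norm(d); P=np.eye(3)-np.outer(d,d); A.append(P); b.append(P@o)
    x=np.linalg.lstsq(np.vstack(A),np.hstack(b),rcond=None)[0]
    return x,[float(np.linalg.norm(P@x-q)) for P,q in zip(A,b)]
def proj(c,p):
    K,E=np.array(c["camera_matrix"]),np.array(c["extrinsics"])
    q=E[:3,:3].T@(np.array(p)-E[:3,3]); q=q*[1,-1,-1]; u=K@q; return u[:2]/u[2]
def grab(n):
    c=camera_info(n); return c,get_image(n)
E
python3 - <<'E'
from h import *
t=camera_info("top");s=camera_info("scene")
P=dict(flange=((227,236),(318,204)),sleeve=((327.5,175),(179,166)),gear=((193,168),(277,284)),bearing=((359,226),(209,127)),nut=((149,232),(395,277)),rs=((252,163),(219,211)),ss=((287,229),(262,158)),tin=((136,189),(365,322)),bot=((384,183),(158,104)))
for k,(a,b) in P.items():
    x,e=tri([(t,a),(s,b)]); print(k,np.round(x,3),np.round(e,4),'top@.02',np.round(plane(t,a,.02),3)[:2])
c,im=grab("wrist"); print(np.round(c["camera_matrix"],1).tolist(),np.round(c["extrinsics"],3).tolist()); cv2.imwrite("pics/w0.png",im)
E
```

```text
flange [0.446 0.093 0.018] [0.0001 0.0001] top@.02 [0.446 0.093]
sleeve [ 0.637 -0.229  0.014] [0.001 0.001] top@.02 [ 0.635 -0.227]
gear [0.665 0.201 0.01 ] [0.001 0.001] top@.02 [0.662 0.2  ]
bearing [ 0.475 -0.327  0.009] [0.0022 0.0022] top@.02 [ 0.473 -0.323]
nut [0.461 0.339 0.015] [0.0007 0.0007] top@.02 [0.461 0.339]
rs [0.671 0.009 0.069] [0.003 0.003] top@.02 [0.676 0.012]
ss [ 0.467 -0.095  0.046] [0.0007 0.0007] top@.02 [ 0.466 -0.096]
tin [0.597 0.376 0.033] [0.0019 0.0019] top@.02 [0.597 0.381]
bot [ 0.6   -0.375  0.113] [0.0021 0.0021] top@.02 [ 0.608 -0.406]
[[309.3, 0.0, 255.5], [0.0, 309.3, 193.8], [0.0, 0.0, 1.0]] [[0.432, -0.869, -0.24, 0.199], [0.902, 0.416, 0.117, 0.596], [-0.002, -0.266, 0.964, 0.384], [0.0, 0.0, 0.0, 1.0]]
```

View pics/w0.png

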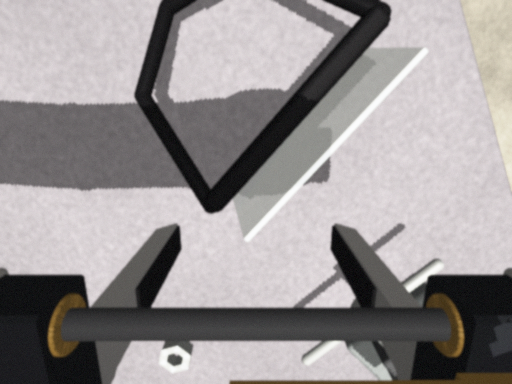

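```bash
python3 -m crank '[[0,0,0.1,0],[0.07,-0.188,0.01,0],[0.07,-0.188,0,0],[0.07,-0.188,0,0],[0.07,-0.188,0,0],[0.07,-0.188,0,0],[0.07,-0.188,0,0],[0.07,-0.188,0,0]]' 1; python3 -m crank '[[0.07,-0.188,0,0],[0.07,-0.188,0,0],[0.07,-0.188,0,0],[0,0,0,0],[0,0,0,0]]'
python3 - <<'E'
from h import *
c,im=grab("wrist"); cv2.imwrite("pics/w1.png",im); s=readout.read_state(); print(s["tcp_pos"],s["tcp_rot"],s["t"],s["contact_force"])
for k,p in dict(flange=(.446,.093,.03),rs=(.671,.009,.07),ss=(.467,-.095,.046),nut=(.461,.339,.02),gear=(.663,.2,.014)).items(): print(k,proj(c,p).round())
E
```

```text
t: 0.95
tcp_pos: [0.3929, 0.2334, 0.195]
tcp_rot: [0.222, 0.975, 0.0, -0.0]
contact_force: [0.6, 0.9, -0.0]
finger_gap: 0.0938
finger_force: 0.0
t: 1.45
tcp_pos: [0.4451, 0.0942, 0.1949]
tcp_rot: [0.223, 0.975, -0.0, -0.0]
contact_force: [-0.0, 0.0, -0.0]
finger_gap: 0.0939
finger_force: 0.0
[0.44482518 0.09522517 0.19477253] [ 2.22030117e-01  9.75039793e-01 -4.34098359e-05 -1.63846677e-04] 1.5 [0.70488977 0.6446378  0.29111106]
flange [256. 174.]
rs [272. 356.]
ss [132. 253.]
nut [445.  97.]
gear [389. 274.]
```

View pics/w1.png

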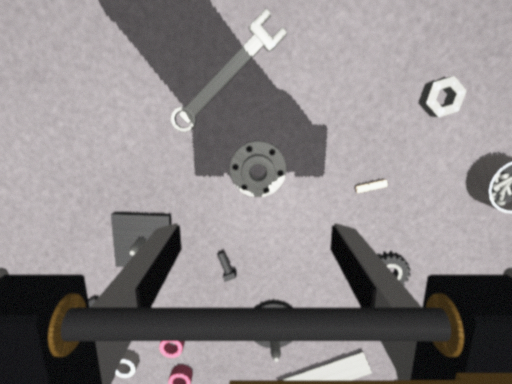

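```bash
cat >> h.py <<'E'
def blob(im,uv,r,thr,dark=True,amin=20,amax=1e9):
    g=cv2.cvtColor(im,cv2.COLOR_BGR2GRAY); g=cv2.resize(g,None,fx=4,fy=4,interpolation=cv2.INTER_CUBIC)
    u,v=[int(4*a) for a in uv]; r*=4
    y0,x0=max(v-r,0),max(u-r,0)
    w=g[y0:v+r,x0:u+r]; m=((w<thr) if dark else (w>thr)).astype(np.uint8)
    out=[]
    for k in cv2.findContours(m,cv2.RETR_CCOMP,cv2.CHAIN_APPROX_NONE)[0]:
        a=cv2.contourArea(k)/16
        if amin<a<amax:
            (x,y),(p,q),_=cv2.fitEllipse(k) if len(k)>5 else ((0,0),(0,0),0)
            out.append((round((x+x0-1.5)/4,1),round((y+y0-1.5)/4,1),round(p/4,1),round(q/4,1),round(a)))
    return out
E
python3 - <<'E'
from h import *
im=cv2.imread("pics/w1.png"); t0=cv2.imread("pics/top0.png")
g=cv2.cvtColor(im,6); print(g[171,225:292:2]); print(g[97,424:468:2])
for th in(50,60,70): print(blob(im,(258,171),14,th))
for th in(60,90,120): print('nut',blob(im,(445,97),12,th))
gt=cv2.cvtColor(t0,6);print(gt[236,213:242],gt[232,140:158])
c=camera_info("wrist"); print(proj(c,readout.read_state()["tcp_pos"]))
E
```

```text
[ 98  92  97 119 121 117 118 124 109 118 122 120  96  90  91  89  90  90
  93  98  87 110 125 126 124 113  95  44  42  98 119 111 117 131]
[ 53  66 185 234 235 233 223 183 179 177 162  86  52  56  55 107 219 233
 234 230 203 180]
[]
[]
[]
nut [(449.0, 96.2, 8.4, 15.1, 74)]
nut [(448.4, 96.2, 11.1, 18.2, 121)]
nut [(448.2, 96.3, 12.3, 19.5, 149)]
[106 111 141 152 152 145 147 151 152 106  89 106 107 107 107 108 125 145
 152 113 134 153 153 152 152 118  99 106 106] [102 124 142 145 120  73  64  92 100 103 104 105 136 149 148 120  70  67]
[257.10630965 218.26960815]
```

```bash
python3 - <<'E'
from h import *
im=cv2.imread("pics/w1.png"); t0=cv2.imread("pics/top0.png")
for th in(100,104,107): print(blob(im,(258,171),13,th))
for th in(118,125,130): print('top',blob(t0,(227,236),6,th,amin=5))
c=camera_info("wrist");t=camera_info("top")
print(plane(c,(258,171),.03),plane(t,(227,236),.03))
cv2.imwrite("pics/c1.png",cv2.resize(im[120:220,205:310],None,fx=5,fy=5,interpolation=2))
E
```

```text
[(257.8, 172.8, 16.7, 18.0, 234)]
[(257.8, 172.6, 17.4, 18.4, 250)]
[(257.8, 172.6, 17.8, 18.6, 260)]
top [(225.2, 236.0, 6.9, 7.3, 39)]
top [(225.3, 236.0, 7.3, 7.5, 43)]
top [(225.3, 236.0, 7.5, 7.7, 45), (228.7, 235.2, 7.1, 11.0, 9)]
[0.4428523  0.09821457 0.03      ] [0.44601399 0.09190611 0.03      ]
```

View pics/c1.png

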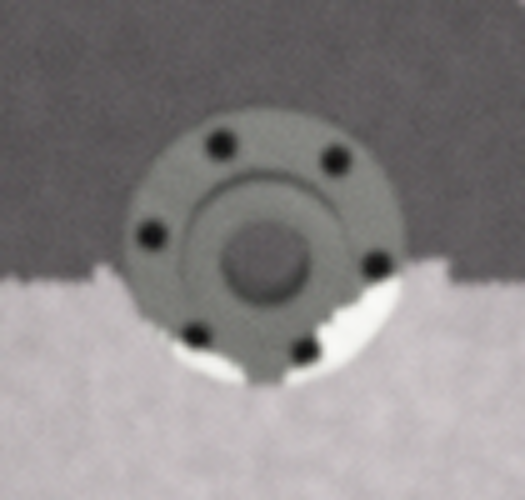

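```bash
cat > snap.py <<'E'
import sys,pickle; from h import *
n=sys.argv[1]; c,im=grab("wrist"); cv2.imwrite(f"pics/{n}.png",im); pickle.dump(c,open(f"pics/{n}.pkl","wb")); print(n,readout.read_state()["tcp_pos"].round(4))
E
python3 snap.py vF
python3 -m crank '[[0.022,-0.189,0,0],[0.022,-0.189,0,0],[0.022,-0.189,0,0],[0.022,-0.189,0,0],[0,0,0,0],[0,0,0,0]]' | grep -A2 tcp_pos; python3 snap.py vS
python3 -m crank '[[0.006,-0.186,0,0],[0.006,-0.186,0,0],[0.006,-0.186,0,0],[0.006,-0.186,0,0],[0.006,-0.186,0,0],[0,0,0,0],[0,0,0,0]]'| grep -A2 tcp_pos; python3 snap.py vB
python3 -m crank '[[0.162,0.098,0,0],[0.162,0.098,0,0],[0.162,0.098,0,0],[0.162,0.098,0,0],[0,0,0,0],[0,0,0,0]]'| grep -A2 tcp_pos; python3 snap.py vL
python3 -m crank '[[0.027,0.19,0,0],[0.027,0.19,0,0],[0.027,0.19,0,0],[0.027,0.19,0,0],[0.027,0.19,0,0],[0,0,0,0],[0,0,0,0]]'| grep -A2 tcp_pos; python3 snap.py vR
python3 -m crank '[[-0.008,0.191,0,0],[-0.008,0.191,0,0],[-0.008,0.191,0,0],[-0.008,0.191,0,0],[0,0,0,0],[0,0,0,0]]'| grep -A2 tcp_pos; python3 snap.py vG
python3 -m crank '[[-0.162,0.111,0,0],[-0.162,0.111,0,0],[-0.162,0.111,0,0],[-0.162,0.111,0,0],[-0.162,0.111,0,0],[0,0,0,0],[0,0,0,0]]'| grep -A2 tcp_pos; python3 snap.py vN
python3 - <<'E'
import cv2,numpy as np
r=[cv2.resize(cv2.imread(f"pics/v{k}.png")[0:300],(400,234)) for k in "SBLRGN"]
r=[cv2.putText(i,k,(5,225),0,.7,(0,0,255),2) for i,k in zip(r,"SBLRGN")]
m=np.vstack([np.hstack(r[:2]),np.hstack(r[2:4])]); cv2.imwrite("pics/m1.png",m); cv2.imwrite("pics/m2.png",np.hstack(r[4:]))
E
```

```text
vF [0.4447 0.0957 0.1948]
tcp_pos: [0.4671, -0.0937, 0.1947]
tcp_rot: [0.222, 0.975, -0.0, -0.0]
contact_force: [-0.7, -0.0, 0.1]
vS [ 0.4671 -0.0928  0.1947]
tcp_pos: [0.475, -0.3257, 0.1943]
tcp_rot: [0.222, 0.975, 0.0, -0.0]
contact_force: [0.5, -0.1, 0.7]
vB [ 0.4753 -0.3247  0.1945]
tcp_pos: [0.6375, -0.2252, 0.1944]
tcp_rot: [0.22, 0.976, 0.0, -0.0]
contact_force: [-1.3, -0.8, -0.0]
vL [ 0.6366 -0.2268  0.1948]
tcp_pos: [0.6697, 0.0098, 0.1952]
tcp_rot: [0.221, 0.975, 0.0, 0.0]
contact_force: [-0.2, -0.5, -0.2]
vR [0.6698 0.0081 0.1954]
tcp_pos: [0.6622, 0.199, 0.195]
tcp_rot: [0.222, 0.975, -0.0, 0.0]
contact_force: [-0.6, -1.1, -0.6]
vG [0.6625 0.1976 0.1952]
tcp_pos: [0.4602, 0.3374, 0.1955]
tcp_rot: [0.223, 0.975, 0.0, 0.0]
contact_force: [-0.6, -0.9, -0.5]
vN [0.461  0.3367 0.1954]
```

View pics/m1.png

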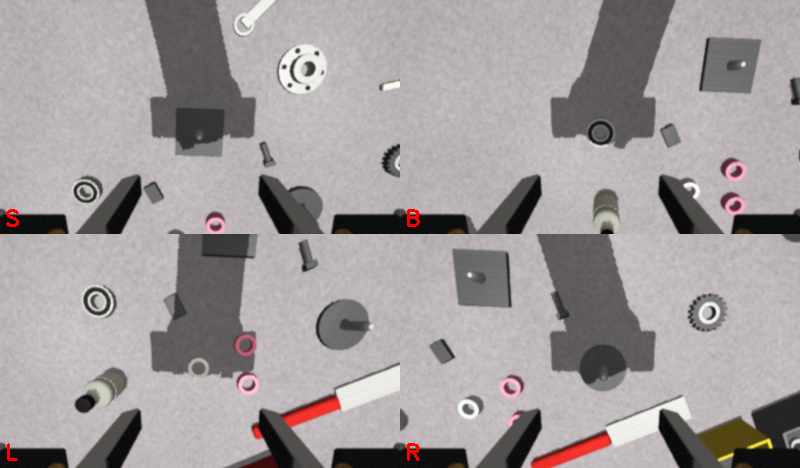

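View pics/m2.png

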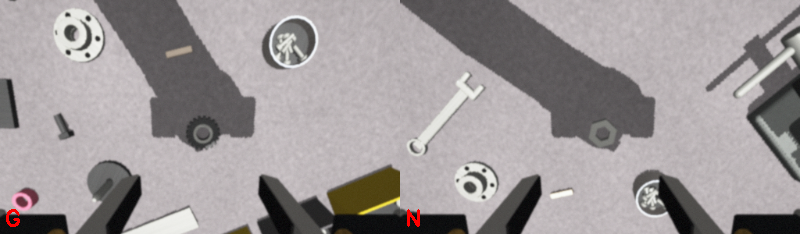

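```bash
python3 - <<'E'
import cv2,numpy as np
L=[("S",394,88),("G",97,53),("B",256,170),("L",127,86),("L",255,171),("R",87,223),("G",260,169),("R",394,101),("N",259,171),("F",445,97),("L",475,118),("B",439,82)]
r=[]
for k,u,v in L:
    im=cv2.imread(f"pics/v{k}.png"); u0=min(u-25,462); c=cv2.resize(im[v-25:v+25,u0:u0+50],(200,200),interpolation=2)
    c=cv2.convertScaleAbs(c,alpha=1.0); print(k,u0,v-25)
    for t in range(0,200,40): c[:4,t]=(0,0,255); c[t,:4]=(0,0,255)
    r.append(c)
cv2.imwrite("pics/m3.png",np.vstack([np.hstack(r[i:i+4]) for i in(0,4,8)]))
E
```

```text
S 369 63
G 72 28
B 231 145
L 102 61
L 230 146
R 62 198
G 235 144
R 369 76
N 234 146
F 420 72
L 450 93
B 414 57
```

View pics/m3.png

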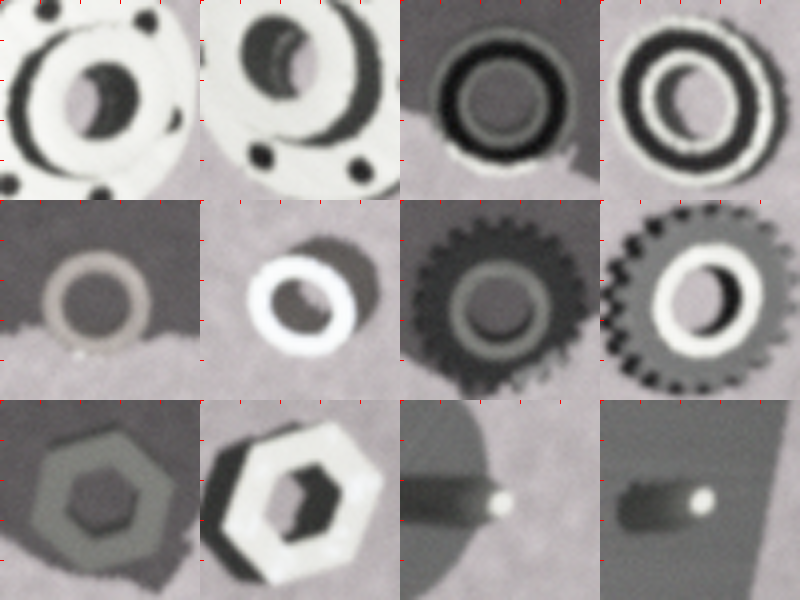

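```bash
cat > t.py <<'E'
import pickle; from h import *
C={k:pickle.load(open(f"pics/v{k}.pkl","rb")) for k in "FSBLRGN"}
O=dict(flange=[("F",257.8,172.4),("S",394.1,87.9),("G",91.4,42.1)],bearing=[("B",256.2,169.8),("L",125.4,86.2)],sleeve=[("L",253.9,171.6),("R",86.8,224.1)],gear=[("G",259.6,170.9),("R",395.2,100.6)],nut=[("N",259.2,170.5),("F",445.3,97.3)])
if __name__=="__main__":
    for k,o in O.items():
        x,e=tri([(C[a],(u,v)) for a,u,v in o]); print(k,x.round(4),np.round(e,4))
    im={k:cv2.imread(f"pics/v{k}.png") for k in C}
    print('ssR',blob(im["R"],(104,55),10,180,False,5),'ssB',blob(im["B"],(439,82),10,180,False,5),'rsL',blob(im["L"],(475,118),6,200,False,5))
    r=[cv2.resize(im[k][v-25:v+25,u-25:u+25],(250,250),interpolation=2) for k,u,v in(("R",104,55),("R",259,178),("S",254,172))]
    print(proj(C["R"],(.671,.009,.076)),proj(C["S"],(.467,-.095,.046)))
    cv2.imwrite("pics/m4.png",cv2.convertScaleAbs(np.hstack(r),alpha=1.5))
E
python3 t.py
```

```text
flange [0.4448 0.0962 0.0285] [0.0009 0.0002 0.0007]
bearing [ 0.4738 -0.3253  0.0114] [0.0001 0.0001]
sleeve [ 0.6357 -0.228   0.0203] [0.0002 0.0002]
gear [0.6642 0.2024 0.0131] [0.0001 0.0001]
nut [0.4608 0.3412 0.019 ] [0.0002 0.0002]
ssR [] ssB [(439.1, 81.9, 5.0, 6.0, 24)] rsL [(475.4, 118.5, 5.3, 6.2, 25)]
[256.42165831 182.95904295] [255.5426293  176.52694674]
```

View pics/m4.png

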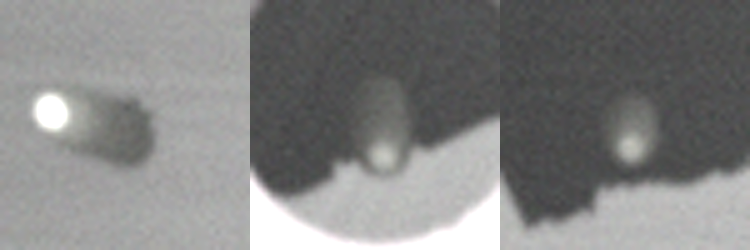

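```bash
python3 - <<'E'
from t import *
f=lambda o:[(C[a],(u,v)) for a,u,v in o]
for n,o in dict(rs=[("R",260.2,183.8),("L",475.2,118.4)],ss=[("R",89,51.8),("S",254.4,176.4),("B",439.2,81.9)]).items():
    x,e=tri(f(o));print(n,x.round(4),np.round(e,4))
for k,z in dict(flange=.03,sleeve=.02,gear=.014,bearing=.016,nut=.02).items(): print(k,[plane(C[a],(u,v),z)[:2].round(4) for a,u,v in O[k]])
print([plane(C[a],(u,v),.046)[:2].round(4) for a,u,v in [("R",89,51.8),("S",254.4,176.4),("B",439.2,81.9)]],[plane(C[a],(u,v),.076)[:2].round(4) for a,u,v in [("R",260.2,183.8),("L",475.2,118.4)]])
# nut flat angle from hex silhouette in F
im=cv2.imread("pics/vF.png"); g=cv2.cvtColor(im,6); m=np.uint8(g>205)[65:130,412:478]
k=max(cv2.findContours(m,0,1)[0],key=cv2.contourArea); print(cv2.contourArea(k))
p=cv2.approxPolyDP(k,4,True)[:,0]+[412,65]; print(p.tolist())
W=np.array([plane(C["F"],q,.02)[:2] for q in p]); d=np.roll(W,-1,0)-W
print(W.round(4).tolist(),np.degrees(np.arctan2(d[:,1],d[:,0])).round(),np.linalg.norm(d,axis=1).round(3))
print(readout.read_state()["t"])
E
```

```text
rs [0.6739 0.0124 0.076 ] [0.0002 0.0002]
ss [ 0.4661 -0.0958  0.0459] [0.0002 0.0004 0.0002]
flange [array([0.4444, 0.0972]), array([0.4447, 0.0954]), array([0.4455, 0.096 ])]
sleeve [array([ 0.6356, -0.228 ]), array([ 0.6359, -0.2282])]
gear [array([0.6641, 0.2025]), array([0.664 , 0.2021])]
bearing [array([ 0.473, -0.325]), array([ 0.4748, -0.3237])]
nut [array([0.4603, 0.3413]), array([0.4608, 0.3407])]
[array([ 0.4662, -0.0955]), array([ 0.4663, -0.0962]), array([ 0.466 , -0.0958])] [array([0.6737, 0.0124]), array([0.674 , 0.0124])]
1031.5
[[454, 78], [431, 89], [426, 103], [438, 117], [459, 108], [465, 91]]
[[0.4439, 0.3563], [0.4441, 0.3279], [0.4571, 0.3177], [0.4794, 0.326], [0.4801, 0.3522], [0.464, 0.3641]] [ -90.  -38.   20.   88.  144. -159.] [0.028 0.017 0.024 0.026 0.02  0.022]
5.75
```

```bash
python3 -m crank '[[-0.013,-0.193,0,0],[-0.013,-0.193,0,0],[-0.013,-0.193,0,0],[-0.013,-0.193,0,0],[-0.013,-0.193,0,0],[0,0,-0.16,0],[0,0,-0.16,0],[0,0,0,0]]' 1 20|grep tcp_pos; python3 -m crank '[[0,0,-0.12,0],[0,0,-0.12,0],[0,0,0,0],[0,0,0,0]]'; python3 -m crank '[[0,0,0,0]]'|grep tcp_pos
```

```text
tcp_pos: [0.4417, 0.0942, 0.1119]
t: 6.95
tcp_pos: [0.4445, 0.0966, 0.0565]
tcp_rot: [0.223, 0.975, -0.0, 0.0]
contact_force: [0.4, -0.6, 0.9]
finger_gap: 0.0944
finger_force: 0.0
tcp_pos: [0.4448, 0.0973, 0.0568]
```

```bash
python3 -m crank '[[0,0,-0.085,0],[0,0,-0.085,0],[0,0,0,0],[0,0,0,0]]'|grep tcp_pos;  python3 -m crank '[[0,0,0,0],[0,0,0,0],[0,0,0,0],[0,0,0,0],[0,0,0,0],[0,0,0,0],[0,0,0,0]]' 0 40
```

```text
tcp_pos: [0.4442, 0.0974, 0.0137]
t: 8.15
tcp_pos: [0.4435, 0.0973, 0.0124]
tcp_rot: [0.222, 0.975, -0.0, -0.0]
contact_force: [0.5, -0.2, -0.6]
finger_gap: 0.0412
finger_force: 0.0
```

```bash
python3 -m crank '[[0,0,0,0],[0,0,0,0],[0,0,0,0],[0,0,0,0]]' 0 40; python3 snap.py g1
```

```text
t: 8.55
tcp_pos: [0.4435, 0.0973, 0.0124]
tcp_rot: [0.222, 0.975, -0.0, 0.0]
contact_force: [0.5, 0.1, 0.4]
finger_gap: 0.0097
finger_force: 0.0
g1 [0.4435 0.0973 0.0124]
```

View pics/g1.png

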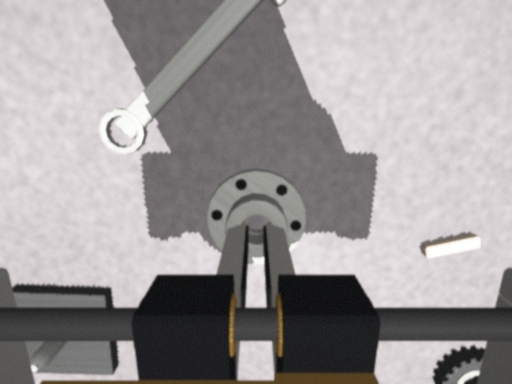

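```bash
python3 -m crank '[[0,0,0.08,0],[0,0,0,0],[0,0,0,0],[0,0,0,0],[0,0,0,0],[0,0,0,0],[0,0,0,0],[0,0,0,0]]' 1|egrep 'tcp_pos|gap'; python3 -m crank '[[0,0,0,0],[0,0,0,0],[0,0,0,0],[0,0,0,0]]'|egrep 'tcp_pos|gap';python3 -m crank '[[0,0,-0.08,0],[0,0,-0.02,0],[0,0,-0.02,0],[0,0,0,0]]'|egrep 'tcp_pos|contact'
python3 -m crank '[[0,0,-0.02,0],[0,0,-0.02,0],[0,0,0,0]]'|egrep 'tcp_pos|contact'
```

```text
tcp_pos: [0.4435, 0.0973, 0.0323]
finger_gap: 0.066
tcp_pos: [0.4435, 0.0973, 0.0324]
finger_gap: 0.0934
tcp_pos: [0.4433, 0.0971, 0.0022]
contact_force: [-0.1, -0.8, -0.3]
tcp_pos: [0.4433, 0.0973, -0.008]
contact_force: [0.5, -0.7, -0.2]
```

```bash
python3 -m crank '[[0,0,-0.02,0],[0,0,-0.02,0],[0,0,0,0]]'|egrep 'tcp_pos|contact'; python3 -m crank '[[0,0,-0.012,0],[0,0,0,0],[0,0,0,0]]'|egrep 'tcp_pos|contact'; python3 snap.py g2; python3 - <<'E'
from h import *
im=cv2.imread("pics/g2.png"); g=cv2.cvtColor(im,6)
cv2.imwrite("pics/g2c.png",cv2.resize(im[150:300,130:390],None,fx=3,fy=3))
E
```

```text
tcp_pos: [0.4432, 0.0972, -0.0182]
contact_force: [0.3, 0.8, -0.4]
tcp_pos: [0.4436, 0.0973, -0.0206]
contact_force: [0.0, 0.0, 1.3]
g2 [ 0.4436  0.0974 -0.0205]
```

View pics/g2c.png

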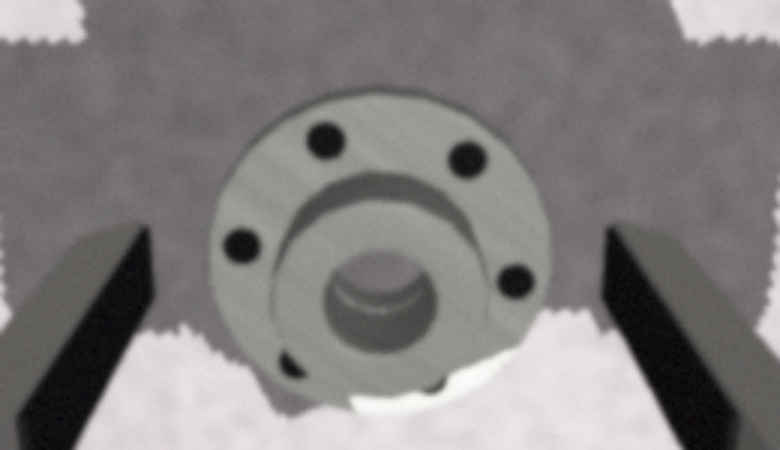

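```bash
for i in 1 2 3; do python3 -m crank '[[0,0,-0.008,0],[0,0,0,0]]'|egrep 'tcp_pos|contact'; done
```

```text
tcp_pos: [0.4435, 0.0974, -0.0227]
contact_force: [0.3, 0.1, 0.4]
tcp_pos: [0.4434, 0.0973, -0.0248]
contact_force: [-0.3, -0.1, 0.9]
tcp_pos: [0.4434, 0.0973, -0.0268]
contact_force: [0.0, -0.7, -0.6]
```

```bash
python3 -m crank '[[0,0,0,0],[0,0,0,0],[0,0,0,0],[0,0,0,0],[0,0,0,0],[0,0,0,0],[0,0,0,0],[0,0,0,0]]' 0 40; python3 -m crank '[[0,0,0,0],[0,0,0,0]]'
```

```text
t: 12.55
tcp_pos: [0.4436, 0.0974, -0.0266]
tcp_rot: [0.222, 0.975, -0.0, 0.0]
contact_force: [1.3, 0.8, -0.0]
finger_gap: 0.0427
finger_force: 40.0
t: 12.75
tcp_pos: [0.4436, 0.0974, -0.0266]
tcp_rot: [0.222, 0.975, -0.0, 0.0]
contact_force: [0.8, 0.7, 0.4]
finger_gap: 0.0433
finger_force: 40.0
```

```bash
python3 -m crank '[[0,0,0.1,0],[0,0,0.18,0],[0,0,0.16,0],[0.183,-0.067,0,0],[0.183,-0.067,0,0],[0.183,-0.067,0,0],[0.183,-0.067,0,0],[0.183,-0.067,0,0]]'; python3 -m crank '[[0,0,0,0],[0,0,0,0],[0,0,0,0]]'; python3 snap.py p1
```

```text
t: 13.55
tcp_pos: [0.6734, 0.013, 0.0825]
tcp_rot: [0.222, 0.975, -0.0, -0.001]
contact_force: [0.9, 1.7, -3.8]
finger_gap: 0.0431
finger_force: 40.0
t: 13.85
tcp_pos: [0.6711, 0.0141, 0.0828]
tcp_rot: [0.222, 0.975, -0.0, -0.001]
contact_force: [0.0, 0.2, -4.4]
finger_gap: 0.0433
finger_force: 40.0
p1 [0.6713 0.0144 0.0832]
```

View pics/p1.png

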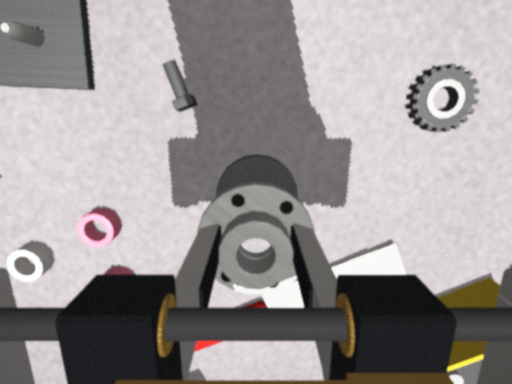

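```bash
python3 - <<'E'
from h import *;import pickle
c=pickle.load(open("pics/p1.pkl","rb")); im=cv2.imread("pics/p1.png")
print([blob(im,(256,248),24,th,amin=200) for th in(95,105,115)])
print(plane(c,(256.5,248),.139),proj(c,(.674,.0124,.139)))
E
```

```text
[[(255.8, 259.5, 24.3, 38.7, 557)], [(255.7, 259.0, 25.9, 41.2, 692)], [(255.7, 258.9, 26.3, 42.1, 724)]]
[0.66867997 0.01461842 0.139     ] [257.01382866 257.23868021]
```

```bash
python3 -m crank '[[0.008,-0.005,-0.06,0],[0,0,-0.08,0],[0,0,-0.06,0],[0,0,0,0]]'|egrep 'tcp_pos|contact'; python3 -m crank '[[0,0,-0.06,0],[0,0,-0.06,0],[0,0,0,0],[0,0,0,0]]'|egrep 'tcp_pos|contact'
```

```text
tcp_pos: [0.6725, 0.0127, 0.0308]
contact_force: [-0.4, 0.4, -5.3]
tcp_pos: [0.6742, 0.0122, 0.0032]
contact_force: [1.0, 0.4, -5.2]
```

```bash
python3 -m crank '[[0,0,-0.03,0],[0,0,-0.026,0],[0,0,0,0]]'|egrep 'tcp_pos|contact'; python3 -m crank '[[0,0,-0.008,0],[0,0,0,0]]'|egrep 'tcp_pos|contact'; python3 -m crank '[[0,0,-0.006,0],[0,0,0,0]]'|egrep 'tcp_pos|contact'
```

```text
tcp_pos: [0.6737, 0.0124, -0.0116]
contact_force: [0.2, -0.7, -4.6]
tcp_pos: [0.6743, 0.0123, -0.0127]
contact_force: [-1.0, 0.7, -5.3]
tcp_pos: [0.6743, 0.0123, -0.0141]
contact_force: [0.2, 0.5, -4.1]
```

```bash
python3 -m crank '[[0,0,-0.004,0],[0,0,0,0]]'|egrep 'tcp_pos|contact'; python3 -m crank '[[0,0,-0.004,0],[0,0,0,0]]'|egrep 'tcp_pos|contact'
```

```text
tcp_pos: [0.6746, 0.0123, -0.0145]
contact_force: [-2.7, -0.5, 3.8]
tcp_pos: [0.6747, 0.0123, -0.0146]
contact_force: [-8.3, 1.0, 18.4]
```

```bash
python3 -m crank '[[0,0,0.004,0],[0,0,0,0],[0,0,0,0],[0,0,0,0],[0,0,0,0],[0,0,0,0]]' 0.75|egrep 'gap'; python3 -m crank '[[0,0,0.12,0],[0,0,0.18,0],[0,0,0.16,0],[-0.031,-0.192,0,0],[-0.031,-0.192,0,0],[-0.031,-0.192,0,0],[-0.031,-0.192,0,0],[-0.031,-0.192,0,0]]'|egrep 'gap'; python3 -m crank '[[0,0,-0.1,0],[0,0,-0.1,0],[0,0,0,0],[0,0,0,0]]'; python3 snap.py s1
```

```text
finger_gap: 0.0707
finger_gap: 0.0708
t: 17.6
tcp_pos: [0.6356, -0.2276, 0.0504]
tcp_rot: [0.222, 0.975, -0.0, -0.0]
contact_force: [-0.3, 0.3, -0.7]
finger_gap: 0.0703
finger_force: 0.0
s1 [ 0.6361 -0.2277  0.0511]
```

```bash
python3 -m crank '[[0,0,-0.12,0],[0,0,-0.12,0],[0,0,-0.074,0],[0,0,0,0],[0,0,0,0]]'|egrep 'tcp_pos|contact'; python3 -m crank '[[0,0,-0.016,0],[0,0,0,0]]'|egrep 'tcp_pos|contact'; python3 -m crank '[[0,0,0,0],[0,0,0,0],[0,0,0,0],[0,0,0,0],[0,0,0,0],[0,0,0,0],[0,0,0,0],[0,0,0,0]]' 0 30
```

```text
tcp_pos: [0.6362, -0.228, -0.0273]
contact_force: [0.4, -0.1, 0.9]
tcp_pos: [0.6361, -0.2278, -0.0318]
contact_force: [-0.3, 0.2, -0.2]
t: 19.15
tcp_pos: [0.6356, -0.2277, -0.0325]
tcp_rot: [0.222, 0.975, -0.0, 0.0]
contact_force: [-0.6, 0.2, 1.6]
finger_gap: 0.035
finger_force: 30.0
```

```bash
python3 -m crank '[[0,0,0.12,0],[0,0,0.18,0],[0,0,0.16,0],[0.031,0.192,0,0],[0.031,0.192,0,0],[0.031,0.192,0,0],[0.031,0.192,0,0],[0.031,0.192,0,0]]'|egrep 'gap'; python3 -m crank '[[0,0,0,0],[0,0,0,0],[0,0,0,0]]'; python3 snap.py p2
```

```text
finger_gap: 0.0345
t: 20.25
tcp_pos: [0.6741, 0.0108, 0.0824]
tcp_rot: [0.223, 0.975, -0.0, 0.0]
contact_force: [-0.4, -1.6, -1.4]
finger_gap: 0.035
finger_force: 30.0
p2 [0.6741 0.0105 0.0825]
```

```bash
python3 -m crank '[[0,0.006,-0.08,0],[0,0,-0.08,0],[0,0,-0.03,0],[0,0,0,0],[0,0,0,0]]'|egrep 'tcp_pos|contact'; python3 -m crank '[[0,0,-0.04,0],[0,0,-0.036,0],[0,0,0,0],[0,0,0,0]]'|egrep 'tcp_pos|contact'; python3 -m crank '[[0,0,-0.014,0],[0,0,0,0]]'|egrep 'tcp_pos|contact'
```

```text
tcp_pos: [0.6747, 0.0131, 0.0357]
contact_force: [0.7, -0.5, 0.0]
tcp_pos: [0.6741, 0.0138, 0.0157]
contact_force: [-0.3, 0.8, 0.1]
tcp_pos: [0.6742, 0.0139, 0.0122]
contact_force: [0.5, 1.1, -0.1]
```

```bash
python3 -m crank '[[0,0,-0.006,0],[0,0,0,0]]'|egrep 'tcp_pos|contact'; python3 -m crank '[[0,0,-0.004,0],[0,0,0,0]]'|egrep 'tcp_pos|contact'
```

```text
tcp_pos: [0.6742, 0.0139, 0.0108]
contact_force: [-0.4, 0.3, -0.8]
tcp_pos: [0.6743, 0.0139, 0.0098]
contact_force: [-0.5, 0.8, -0.7]
```

```bash
python3 -m crank '[[0,0,-0.003,0],[0,0,0,0]]'|egrep 'tcp_pos|contact'
```

```text
tcp_pos: [0.6744, 0.0138, 0.0094]
contact_force: [-0.9, 0.2, 2.3]
```

```bash
python3 -m crank '[[0,0,0.002,0],[0,0,0,0],[0,0,0,0],[0,0,0,0],[0,0,0,0],[0,0,0,0],[0,0,0,0],[0,0,0,0]]' 1|egrep 'gap'; python3 -m crank '[[0,0,0.12,0],[0,0,0.18,0],[0,0,0.1,0],[-0.0104,0.1885,0,0],[-0.0104,0.1885,0,0],[-0.0104,0.1885,0,0],[-0.0104,0.1885,0,0]]'|egrep 'gap'; python3 -m crank '[[0,0,-0.1,0],[0,0,-0.1,0],[0,0,0,0],[0,0,0,0]]'
```

```text
finger_gap: 0.0932
finger_gap: 0.094
t: 23.9
tcp_pos: [0.6641, 0.202, 0.0602]
tcp_rot: [0.222, 0.975, -0.0, -0.0]
contact_force: [0.4, 0.3, 0.5]
finger_gap: 0.0941
finger_force: 0.0
```

```bash
python3 -m crank '[[0,0,-0.12,0],[0,0,-0.12,0],[0,0,-0.11,0],[0,0,0,0],[0,0,0,0]]'|egrep 'tcp_pos|contact'; python3 -m crank '[[0,0,-0.026,0],[0,0,0,0]]'|egrep 'tcp_pos|contact'; python3 -m crank '[[0,0,0,0],[0,0,0,0],[0,0,0,0],[0,0,0,0],[0,0,0,0],[0,0,0,0],[0,0,0,0],[0,0,0,0]]' 0 35
```

```text
tcp_pos: [0.6649, 0.2021, -0.0261]
contact_force: [1.4, 0.2, 0.4]
tcp_pos: [0.6644, 0.2026, -0.0335]
contact_force: [-0.8, 0.3, -0.2]
t: 25.4
tcp_pos: [0.664, 0.2025, -0.0342]
tcp_rot: [0.222, 0.975, 0.0, 0.0]
contact_force: [0.1, -0.2, 0.8]
finger_gap: 0.0567
finger_force: 35.0
```

```bash
python3 -m crank '[[0,0,0.14,0],[0,0,0.19,0],[0,0,0.19,0],[0.01,-0.19,0,0],[0.01,-0.19,0,0],[0.01,-0.19,0,0],[0.01,-0.19,0,0],[0,0,0,0]]'|egrep 'gap'; python3 -m crank '[[0,0,0,0],[0,0,0,0],[0,0,0,0]]'; python3 snap.py p3
```

```text
finger_gap: 0.0564
t: 26.5
tcp_pos: [0.6738, 0.0139, 0.0954]
tcp_rot: [0.221, 0.975, 0.0, -0.0]
contact_force: [-1.0, 0.9, -2.6]
finger_gap: 0.0569
finger_force: 35.0
p3 [0.6738 0.0137 0.0955]
```

Shift y −1.3 mm, down 0.0677 m in total, the last part gently.

```bash
python3 -m crank '[[0,-0.005,-0.08,0],[0,0,-0.08,0],[0,0,-0.04,0],[0,0,0,0],[0,0,0,0]]'|egrep 'tcp_pos|contact'; python3 -m crank '[[0,0,-0.03,0],[0,0,-0.024,0],[0,0,0,0],[0,0,0,0]]'|egrep 'tcp_pos|contact'; python3 -m crank '[[0,0,-0.008,0],[0,0,0,0]]'|egrep 'tcp_pos|contact'
```

```text
tcp_pos: [0.6742, 0.0113, 0.0463]
contact_force: [-0.4, 0.5, -3.3]
tcp_pos: [0.6739, 0.0111, 0.0321]
contact_force: [0.2, -0.1, -3.4]
tcp_pos: [0.6739, 0.0111, 0.0301]
contact_force: [0.7, 0.3, -2.2]
```

```bash
python3 -m crank '[[0,0,-0.006,0],[0,0,0,0]]'|egrep 'tcp_pos|contact'; python3 -m crank '[[0,0,-0.004,0],[0,0,0,0]]'|egrep 'tcp_pos|contact'
```

```text
tcp_pos: [0.6738, 0.0111, 0.0285]
contact_force: [-0.6, 0.2, -3.0]
tcp_pos: [0.674, 0.0111, 0.0277]
contact_force: [0.4, -0.0, -1.0]
```

```bash
python3 -m crank '[[0,0,-0.003,0],[0,0,0,0]]'|egrep 'tcp_pos|contact'
```

```text
tcp_pos: [0.6742, 0.011, 0.0276]
contact_force: [-2.2, 0.7, 6.4]
```

```bash
python3 -m crank '[[0,0,0.002,0],[0,0,0,0],[0,0,0,0],[0,0,0,0],[0,0,0,0],[0,0,0,0],[0,0,0,0],[0,0,0,0]]' 1|egrep 'gap'; python3 -m crank '[[0,0,0.12,0],[0,0,0.18,0],[0,0,0.06,0],[0,0,0,0]]'|egrep 'tcp_pos'; python3 -m crank '[[-0.1,-0.168,0,0],[-0.1,-0.168,0,0],[-0.1,-0.168,0,0],[-0.1,-0.168,0,0],[-0.1,-0.168,0,0],[-0.1,-0.168,0,0],[-0.1,-0.168,0,0],[-0.1,-0.168,0,0]]'|egrep 'gap'; python3 -m crank '[[0,0,-0.1,0],[0,0,-0.1,0],[0,0,0,0],[0,0,0,0]]'
```

```text
finger_gap: 0.0939
tcp_pos: [0.6753, 0.011, 0.1201]
finger_gap: 0.094
t: 30.65
tcp_pos: [0.4735, -0.3247, 0.0672]
tcp_rot: [0.222, 0.975, -0.0, -0.001]
contact_force: [-0.7, -0.5, 0.2]
finger_gap: 0.0938
finger_force: 0.0
```

```bash
python3 -m crank '[[0,0,-0.13,0],[0,0,-0.13,0],[0,0,-0.115,0],[0,0,0,0],[0,0,0,0]]'|egrep 'tcp_pos|contact'; python3 -m crank '[[0,0,-0.025,0],[0,0,0,0]]'|egrep 'tcp_pos|contact'; python3 -m crank '[[0,0,0,0],[0,0,0,0],[0,0,0,0],[0,0,0,0],[0,0,0,0],[0,0,0,0],[0,0,0,0],[0,0,0,0]]' 0 35
```

```text
tcp_pos: [0.4744, -0.3253, -0.025]
contact_force: [0.5, -1.1, 0.1]
tcp_pos: [0.4745, -0.325, -0.0318]
contact_force: [-0.2, -0.7, 0.6]
t: 32.15
tcp_pos: [0.4739, -0.3249, -0.0326]
tcp_rot: [0.222, 0.975, 0.0, -0.0]
contact_force: [-0.5, 1.2, 0.4]
finger_gap: 0.0489
finger_force: 35.0
```

```bash
python3 -m crank '[[0,0,0.14,0],[0,0,0.15,0],[0,0,0.07,0],[-0.006,0.183,0,0],[-0.006,0.183,0,0],[-0.006,0.183,0,0],[-0.006,0.183,0,0],[-0.006,0.183,0,0]]'|egrep 'gap'; python3 -m crank '[[0,0,0,0],[0,0,0,0],[0,0,0,0]]'
```

```text
finger_gap: 0.0487
t: 33.25
tcp_pos: [0.4664, -0.0971, 0.0575]
tcp_rot: [0.223, 0.975, -0.0, 0.0]
contact_force: [-0.3, -0.6, -2.5]
finger_gap: 0.0485
finger_force: 35.0
```

Total descent 0.078 m, with a y correction of +1.2 mm.

```bash
python3 -m crank '[[0,0.005,-0.08,0],[0,0,-0.08,0],[0,0,-0.06,0],[0,0,0,0],[0,0,0,0]]'|egrep 'tcp_pos|contact'; python3 -m crank '[[0,0,-0.04,0],[0,0,-0.03,0],[0,0,0,0],[0,0,0,0]]'|egrep 'tcp_pos|contact'; python3 -m crank '[[0,0,-0.008,0],[0,0,0,0]]'|egrep 'tcp_pos|contact'
```

```text
tcp_pos: [0.4663, -0.0962, 0.0027]
contact_force: [-0.5, 1.1, -1.5]
tcp_pos: [0.4663, -0.095, -0.0151]
contact_force: [-0.3, -0.3, -1.6]
tcp_pos: [0.4665, -0.0948, -0.0171]
contact_force: [-0.2, 0.3, -1.4]
```

```bash
python3 -m crank '[[0,0,-0.008,0],[0,0,0,0]]'|egrep 'tcp_pos|contact'; python3 -m crank '[[0,0,-0.004,0],[0,0,0,0]]'|egrep 'tcp_pos|contact'
```

```text
tcp_pos: [0.4663, -0.0948, -0.0192]
contact_force: [0.2, 0.8, -2.2]
tcp_pos: [0.4664, -0.0949, -0.0201]
contact_force: [0.8, 0.3, -2.6]
```

```bash
python3 -m crank '[[0,0,-0.004,0],[0,0,0,0]]'|egrep 'tcp_pos|contact'
```

```text
tcp_pos: [0.4665, -0.0949, -0.0207]
contact_force: [-3.0, 0.7, 10.5]
```

```bash
python3 -m crank '[[0,0,0.002,0],[0,0,0,0],[0,0,0,0],[0,0,0,0],[0,0,0,0],[0,0,0,0],[0,0,0,0],[0,0,0,0]]' 1|egrep 'gap'; python3 -m crank '[[0,0,0.12,0],[0,0,0.18,0],[0,0,0.12,0],[0,0.18,0,0],[0,0.18,0,0],[0,0.18,0,0],[0,0.18,0,0],[0,0.18,0,0]]'|egrep 'gap';  python3 - <<'E'
from t import *
im=cv2.imread("pics/vF.png"); g=cv2.resize(cv2.cvtColor(im,6)[65:130,412:478],None,fx=4,fy=4,interpolation=2)
for th in(195,205,215):
    k=max(cv2.findContours(np.uint8(g>th),0,1)[0],key=cv2.contourArea); k=cv2.convexHull(k)[:,0]
    W=np.array([plane(C["F"],(q-1.5)/4+[412,65],.02)[:2] for q in k]); d=np.roll(W,-1,0)-W; z=d[:,0]+1j*d[:,1]
    print(th,np.degrees(np.angle(np.sum(abs(z)*(z/abs(z))**6)))/6, np.ptp(W,0))
E
```

```text
finger_gap: 0.0944
finger_gap: 0.0939
195 21.38265841324302 [0.04551464 0.04745213]
205 21.54327936739082 [0.04454523 0.04680059]
215 21.428788294039418 [0.04364525 0.04627715]
```

```bash
python3 -m crank '[[-0.005,0.168,0,-0.15],[-0.005,0.168,0,-0.15],[-0.005,0.168,0,-0.15],[-0.005,0.168,0,0],[-0.005,0.168,0,0],[0,0,-0.1,0],[0,0,0,0],[0,0,0,0]]'; python3 snap.py n1
```

```text
t: 37.35
tcp_pos: [0.4603, 0.3389, 0.0595]
tcp_rot: [0.331, 0.944, -0.001, -0.0]
contact_force: [-0.3, -0.6, 0.2]
finger_gap: 0.0941
finger_force: 0.0
n1 [0.4607 0.3391 0.0601]
```

```bash
python3 -m crank '[[0,0.007,-0.12,0],[0,0,-0.12,0],[0,0,-0.105,0],[0,0,0,0],[0,0,0,0]]'|egrep 'tcp_pos|contact'; python3 -m crank '[[0,0,-0.024,0],[0,0,0,0]]'|egrep 'tcp_pos|contact'; python3 -m crank '[[0,0,0,0],[0,0,0,0],[0,0,0,0],[0,0,0,0],[0,0,0,0],[0,0,0,0],[0,0,0,0],[0,0,0,0]]' 0 35;python3 -m crank '[[0,0,0,0]]'|egrep 'gap|finger_f'
```

```text
tcp_pos: [0.461, 0.3414, -0.0255]
contact_force: [1.5, 0.7, -0.0]
tcp_pos: [0.4605, 0.3422, -0.0321]
contact_force: [-0.3, 0.0, 0.1]
t: 38.9
tcp_pos: [0.4602, 0.3419, -0.0328]
tcp_rot: [0.33, 0.944, 0.0, 0.0]
contact_force: [0.7, -0.2, 0.2]
finger_gap: 0.0418
finger_force: 35.0
finger_gap: 0.0415
finger_force: 35.0
```

```bash
python3 -m crank '[[0,0,0.14,0],[0,0,0.15,0],[0,0,0.11,0],[0.0024,-0.19,0,0],[0.0024,-0.19,0,0],[0.0024,-0.19,0,0],[0.0024,-0.19,0,0],[0.0024,-0.19,0,0]]'|egrep 'gap'; python3 -m crank '[[0.0024,-0.16,0,0],[0.0024,-0.16,0,0],[0.0024,-0.16,0,0],[0.0024,-0.16,0,0],[0.0024,-0.16,0,0],[0,0,0,0],[0,0,0,0],[0,0,0,0]]'; python3 snap.py p5
```

```text
finger_gap: 0.0412
t: 40.6
tcp_pos: [0.4661, -0.0949, 0.067]
tcp_rot: [0.33, 0.944, 0.0, -0.0]
contact_force: [0.5, -0.3, -0.9]
finger_gap: 0.0416
finger_force: 35.0
p5 [ 0.4661 -0.0946  0.0671]
```

View pics/p5.png

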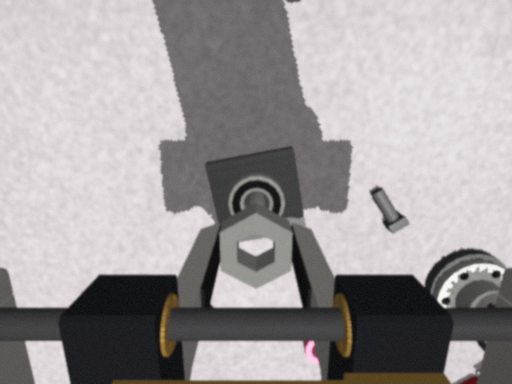

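```bash
python3 -m crank '[[0,-0.004,-0.08,0],[0,0,-0.08,0],[0,0,-0.05,0],[0,0,0,0],[0,0,0,0]]'|egrep 'tcp_pos|contact'; python3 -m crank '[[0,0,-0.03,0],[0,0,-0.024,0],[0,0,0,0],[0,0,0,0]]'|egrep 'tcp_pos|contact'; python3 -m crank '[[0,0,-0.01,0],[0,0,0,0]]'|egrep 'tcp_pos|contact'
```

```text
tcp_pos: [0.4663, -0.0965, 0.015]
contact_force: [0.7, 0.7, -2.6]
tcp_pos: [0.4661, -0.0968, 0.0012]
contact_force: [0.7, 0.2, -2.1]
tcp_pos: [0.4661, -0.0967, -0.0014]
contact_force: [0.1, 0.3, -1.1]
```

```bash
python3 -m crank '[[0,0,-0.008,0],[0,0,0,0]]'|egrep 'tcp_pos|contact'; python3 -m crank '[[0,0,-0.005,0],[0,0,0,0]]'|egrep 'tcp_pos|contact'
```

```text
tcp_pos: [0.466, -0.0966, -0.0035]
contact_force: [0.6, 0.5, -2.6]
tcp_pos: [0.4661, -0.0967, -0.0047]
contact_force: [0.7, -0.4, -2.2]
```

```bash
python3 -m crank '[[0,0,-0.003,0],[0,0,0,0]]'|egrep 'tcp_pos|contact'
```

```text
tcp_pos: [0.4662, -0.0966, -0.0049]
contact_force: [-4.0, 1.4, 12.2]
```

Seated. Release, rise well clear, and check both stacks in one final picture.

```bash
python3 -m crank '[[0,0,0.002,0],[0,0,0,0],[0,0,0,0],[0,0,0,0],[0,0,0,0],[0,0,0,0],[0,0,0,0],[0,0,0,0]]' 1|egrep 'gap'; python3 -m crank '[[0,0,0.12,0],[0,0,0.18,0],[0,0,0.19,0],[0,0,0.19,0],[-0.1,0.15,0,0],[-0.1,0.15,0,0],[0,0,0,0],[0,0,0,0]]'; python3 - <<'E'
from h import *
s=camera_info("scene"); im=get_image("scene"); t=get_image("top")
a=cv2.resize(im[90:250,150:340],(475,400),interpolation=2); b=cv2.resize(t[130:260,230:330],(308,400),interpolation=2)
cv2.imwrite("pics/end.png",np.hstack([a,b]))
t0,s0=cv2.imread("pics/top0.png"),cv2.imread("pics/scene0.png")
for n,p,q,y,x in(("tin",t0,t,slice(172,206),slice(118,154)),("bottle",t0,t,slice(172,198),slice(362,394))): print(n,np.abs(p[y,x].astype(int)-q[y,x]).mean())
E
```

```text
finger_gap: 0.094
t: 43.95
tcp_pos: [0.4161, -0.0209, 0.1655]
tcp_rot: [0.329, 0.944, 0.001, 0.0]
contact_force: [-0.5, -0.1, 0.1]
finger_gap: 0.0941
finger_force: 0.0
tin 3.1176470588235294
bottle 3.062900641025641
```

View pics/end.png

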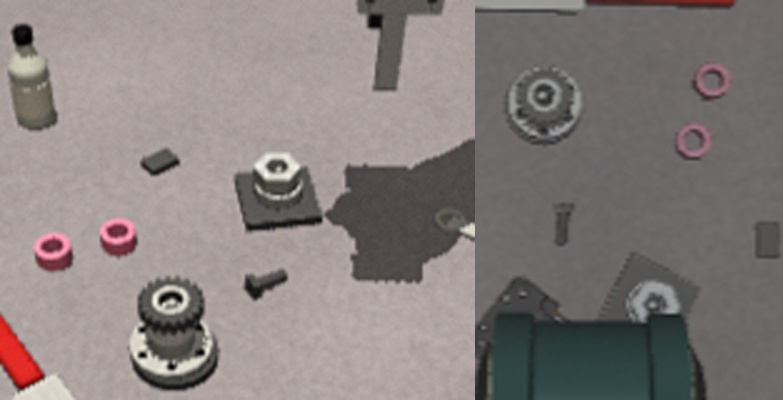

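Both stacks stand level and complete: flange, sleeve and gear on the round foot, bearing and nut on the square foot. The bottle and tin have not moved.

```bash
python3 -c "from plant import hand_in; print(hand_in())"
```

```text
the job is handed in; nothing more can be done
None
```

The job is handed in at about 44 s of the 125 s: flange, sleeve and gear sit on the round stand, bearing and nut on the square stand, and the oil bottle and bolt tin look unmoved in the last picture; the hand-in call returned no verdict.

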